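# Unchock the counter balance and weigh a tin against bells

## Robot

A 6-joint arm with a two-finger parallel gripper is mounted at the origin on the work surface. World frame = base frame: x ahead of the robot, y to its left, z up, the work surface at z = 0. Lengths are in m, angles in rad, forces in N, time in s.
With the tool pointing down it reaches from about 0.35 to 0.775 m from the base axis. Payload 5.5 kg.
Tool frame: the origin (TCP) lies at the very end of the fingers, on their centre line; the grasp point (between the pads) lies 19 mm behind it; z points along the fingers, y is the line along which they close (so a half turn about z gives the same grasp; the last joint's range is limited). The gripper opens to 85 mm and grips with 20 to 120 N. Pads are 22 mm wide; open, the fingers measure 114 mm over their backs; the gripper's body (76 mm by 85 mm) begins 54 mm behind the grasp point. The pads swing forward as they close: fully open they stand 13 mm farther back than shut.
Start: joints at [-1.463, 0.313, 0.046, 1.304, 0, 1.431], TCP at [0.141, -0.557, 0.231] pointing down, gripper open.
Joint ranges: [-2.76, 2.76], [-0.86, 1.69], [-1.03, 1.26], [-2.2, 2.34], [-1.47, 1.5], [-3.14, 3.14]. Speed limits (rad/s): [2.57, 2.57, 3.14, 3.14, 3.14, 3.14].

## Interface

Orientations are given as a unit quaternion [w, x, y, z].
In Python, from workcell import env, cams, ticket, spotter gives the robot as it stands.
- The arm moves only by the tool jog_arm, never from a script. Its argument "increments" is a list that holds one entry, the list of rows, each a list of 7 numbers: the shift along the tool's x, y, z in units of 0.25 m (1.0 is 0.25 m), then the turn, a rotation vector about the tool's x, y, z in units of 180 degrees (1.0 is 180 degrees), then the closure in counts, from 0 (fully open) to 255 (shut). A call has 1 to 20 rows; each row shifts and turns the commanded pose from where the row before left it, along the tool's axes as they then stand; what a row does not reach is not made up. A row lasts 1/10 s, in which the tool goes at most 50 mm and 8.59 degrees, less where a joint would pass 70% of its speed; a pose out of reach is approached as far as the arm can. A call with a number of a shift or a turn outside -1 to 1 is refused whole. A call with a gripper value outside its range is refused whole. The fingers move at their own pace and stop on an object; "force" is the grip in N (left out, the last holds). Time passes only in rows, so rows that do not move let the fingers close. It gives the time, the measured TCP pose, the force, the opening and the grip force at its end, in the units of the state.
- env.get_state(): the state, without advancing time (a new reading comes with each control period).
- cams.read_camera(name): name is "scene" or "top"; returns a dict with "pixels" (420x560x3 uint8, red, green, blue), "fx", "fy", "cx", "cy" (pixels), "xyz" and "attitude" of the camera in the world. Camera axes: x right, y down, z forward; pixel columns grow to the right and rows downward; lengths in m; the calibration is good to about 2 mm. A picture is of the moment at which its call begins. There is no depth.
- ticket.hand_in(): hands the job in; it is judged then, once.
Trained networks look in the newest picture that a camera, given by its name, has taken for a name from the list of things; names that differ only in an ending like _2 or _b are one class to them, and where a whole thing is asked for, a point or a joint stands for the part that bears it (a point fixed in the world has none). Each returns a list of dicts, best first, with "conf" (0 to 1); they miss things now and then, are a little off and sometimes report something else, mostly with a low value. They report only what shows in the picture. A call takes as long as a camera call. They do not tell look-alikes from the thing itself.
- spotter.find_in(target, camera): "uv" ([column, row] in pixels, amid what is visible of it).
- spotter.cut_out(target, camera): "region" (420x560 bool, what is visible of it) and "uv" ([column, row] in pixels, amid what is visible of it).
- spotter.landmark_of(target, camera): "uv" ([column, row] in pixels: a listed point, or the origin of a listed thing).
The state is a dict: "clock": time; "joint_pos": joint angles; "qvel": joint speeds; "tau": joint torques, N m; "tcp_pos": TCP position; "orientation": TCP orientation; "wrist_force": force on the tool from outside, world axes, zero at the start; "ft_torque": the same for the moment, N m; "finger_gap": finger opening in m; "grip_force": force on a finger pad.
Only numpy, scipy, OpenCV 4.12 (cv2) and the standard library are available. Lean on these libraries where they do the work, as an engineer would, in place of code of your own. Each camera call takes 0.05 s, during which the arm holds its last target. There are 200 camera calls.

## Task

The balance only looks level because a wooden chock is stuck under its loaded steel pan: first pull the chock out and lay it in the copper tray, so that the loaded side sinks. Then stand bells from the cork mat upright in the empty brass pan, as many as it takes, until the beam floats level by itself. Leave any bells you do not need off and clear of the balance, leave the tin standing on its pan, and do not disturb the other tins or the hammer.

Things in the scene. Friction and masses are not known exactly. Their poses are not given: they have to be found in the camera images.
- balance: green counter balance, fixed; origin on the table under its centre. Its y axis points along the beam towards the steel load pan, -y towards the brass weight pan; z up. Base 120 mm by 220 mm (y), 22 mm tall; two cheeks 70 mm tall in the middle and a red mark up to 98 mm. The pans stay horizontal as the beam tilts
- beam (a joint): tilt of the beam in rad: 0 level, positive with the load pan down, stops at +-0.16 (pan 22 mm lower or higher). It is springy and settles in about a second; free of the chock, a difference of one bell between the pans tilts it by about 0.15, of two or more puts it on its stop. The tin weighs about as much as 1, 2 or 3 bells. At the start it reads about 0 only because of the chock
- load_pan_floor (a point): centre of the upper face of the steel load pan (162 mm across, 15 mm thick, with a lip 5 mm higher at the rim); 140 mm from the balance's centre, 70 mm above the table when level; a tin stands on it, up to 8 mm off centre
- weight_pan_floor (a point): centre of the upper face of the brass weight pan (162 mm across, usable 150 mm, with a lip 5 mm higher at the rim), 70 mm above the table when level, empty at the start
- chock: wooden chock 34 mm wide (x), 92 mm long (y), 54.5 mm tall (z), 120 g; origin at the centre of its underside. Its +y end, with a red band, sticks out about 28 mm from under the load pan's outer edge; the pan rests on the rest: draw it out along +y by 65 to 75 mm before lifting (the pan then drops 22 mm). The tin, up to 150 mm over the table, is close: lean the gripper outwards about 30 degrees
- chock_c (a point): centre of the chock
- tray_in (a point): centre of the floor of the fixed copper tray, inside 192 mm (x) by 162 mm (y), wall 18 mm tall and 4 mm thick, floor 4 mm above the table
- tray: the copper tray, origin under its centre on the table
- bell0: brass hand bell, one of four alike (130 g each): round mouth 50 mm across at the bottom, flaring body 36 mm tall, then a plain upright stem 18 mm across and 30 mm long, 66 mm tall in all; origin at the centre of its underside; stands at the start on the cork mat, 4 mm thick, its stem some 80 mm from the next one's
- bell1: brass hand bell, one of four alike (130 g each): round mouth 50 mm across at the bottom, flaring body 36 mm tall, then a plain upright stem 18 mm across and 30 mm long, 66 mm tall in all; origin at the centre of its underside; stands at the start on the cork mat, 4 mm thick, its stem some 80 mm from the next one's
- bell2: brass hand bell, one of four alike (130 g each): round mouth 50 mm across at the bottom, flaring body 36 mm tall, then a plain upright stem 18 mm across and 30 mm long, 66 mm tall in all; origin at the centre of its underside; stands at the start on the cork mat, 4 mm thick, its stem some 80 mm from the next one's
- bell3: brass hand bell, one of four alike (130 g each): round mouth 50 mm across at the bottom, flaring body 36 mm tall, then a plain upright stem 18 mm across and 30 mm long, 66 mm tall in all; origin at the centre of its underside; stands at the start on the cork mat, 4 mm thick, its stem some 80 mm from the next one's
- tin_a: round blue tin with a steel lid, 120 mm across, 80 mm tall, one of three that look alike but weigh differently; origin at the centre of its underside; one of the three stands on the balance's load pan, the other two stand on the grey stone slab (70 mm tall) behind the balance and play no part
- tin_b: round blue tin with a steel lid, 120 mm across, 80 mm tall, one of three that look alike but weigh differently; origin at the centre of its underside; one of the three stands on the balance's load pan, the other two stand on the grey stone slab (70 mm tall) behind the balance and play no part
- tin_c: round blue tin with a steel lid, 120 mm across, 80 mm tall, one of three that look alike but weigh differently; origin at the centre of its underside; one of the three stands on the balance's load pan, the other two stand on the grey stone slab (70 mm tall) behind the balance and play no part
- hammer: hammer, about 0.3 m long, lying flat on the table behind the balance; leave it alone
Not all that is in view belongs to the job. Leave any black or turquoise look-alike of the bell0 alone.

How it is judged:
By the outcome, as a careful person would: the job done as asked, in the order asked, and still so for the second after the job is handed in, with the robot touching nothing.
It also fails if it takes over 72 s, if anything falls off the work surface, if the arm or the gripper's body presses on something with over 40 N, if the wrist force passes 120 N, or if a joint passes its speed limit or range.

## Working session

There is one attempt and no reset: what is moved stays moved. The work goes in short steps, Python scripts to look and compute and a tool call to move; the robot and the scene stay as the last step left them, time stands still between calls to the robot, and variables do not carry over. Pictures are saved under pics/ and viewed, at most 10 in all, crops included, and the job is handed in when it is done.

Besides the shell and the picture viewer there is one more tool, called after ">>>" by a JSON object that holds its "method" and its "body". jog_arm: Moves the arm, as the interface text tells. Shifts and turns lie within -1 to 1; 1 stands for 0.25 m of shift or 180 degrees of turn. Its arguments: {"type":"object","properties":{"increments":{"type":"array"},"force":{"type":"number"}},"required":["increments"]}

```bash
ls; mkdir -p pics; cat > h.py <<'E'
import numpy as np, cv2
from scipy.spatial.transform import Rotation as R
from workcell import env, cams, ticket, spotter
def cam(n):
    return cams.read_camera(n)
def Rc(c):
    a=np.array(c["attitude"],float)
    return a if a.shape==(3,3) else R.from_quat(a[[1,2,3,0]]).as_matrix()
def toplane(c,uv,z):
    d=Rc(c)@np.array([(uv[0]-c["cx"])/c["fx"],(uv[1]-c["cy"])/c["fy"],1]); o=np.array(c["xyz"])
    return o+d*(z-o[2])/d[2]
def proj(c,p):
    q=Rc(c).T@(np.array(p)-np.array(c["xyz"])); return [c["cx"]+c["fx"]*q[0]/q[2],c["cy"]+c["fy"]*q[1]/q[2]]
def save(c,f): cv2.imwrite(f,cv2.cvtColor(c["pixels"],cv2.COLOR_RGB2BGR))
E
python3 - <<'E'
from h import *
np.set_printoptions(precision=3,suppress=True)
Z={"balance":0,"load_pan_floor":.07,"weight_pan_floor":.07,"chock":0,"chock_c":.027,"tray_in":.004,"bell0":.004,"tin_a":.07,"hammer":.01}
for n in ("top","scene"):
    c=cam(n); save(c,f"pics/{n}0.png"); print(n,c["xyz"],c["attitude"],c["fx"])
    for t,z in Z.items():
        for d in spotter.landmark_of(t,n)[:7]:
            print(t,round(d["conf"],2),np.round(d["uv"]),toplane(c,d["uv"],z)[:2])
print(env.get_state())
E
```

```text
pics
top [ 0.274 -0.004  1.457] [ 0.081 -0.701  0.704 -0.077] 528.2985846435345
weight_pan_floor 0.57 [339. 226.] [ 0.525 -0.167]
chock 0.7 [211. 225.] [0.545 0.185]
chock 0.66 [210. 227.] [0.537 0.186]
chock_c 0.7 [211. 225.] [0.54  0.181]
chock_c 0.66 [210. 227.] [0.532 0.183]
tray_in 0.73 [126. 234.] [0.518 0.421]
tray_in 0.25 [438. 216.] [ 0.565 -0.452]
bell0 0.84 [412. 248.] [ 0.476 -0.373]
bell0 0.84 [432. 249.] [ 0.472 -0.43 ]
bell0 0.67 [396. 175.] [ 0.686 -0.341]
bell0 0.65 [284. 138.] [ 0.797 -0.022]
bell0 0.64 [380. 284.] [ 0.378 -0.281]
bell0 0.56 [436. 218.] [ 0.56  -0.445]
bell0 0.53 [415. 152.] [ 0.754 -0.4  ]
tin_a 0.77 [284. 139.] [ 0.771 -0.021]
tin_a 0.67 [230. 223.] [0.535 0.123]
tin_a 0.59 [337. 138.] [ 0.772 -0.167]
tin_a 0.39 [188. 158.] [0.719 0.244]
hammer 0.61 [186. 161.] [0.728 0.259]
hammer 0.61 [126. 236.] [0.512 0.419]
scene [ 1.22  -0.027  0.826] [-0.24   0.673  0.655 -0.247] 385.166193010321
balance 0.6 [275. 212.] [ 0.529 -0.026]
balance 0.24 [215. 274.] [ 0.723 -0.18 ]
weight_pan_floor 0.95 [224. 192.] [ 0.513 -0.163]
chock 0.68 [350. 215.] [0.547 0.
[... 427 characters left out ...]
56]
tin_a 0.97 [214. 275.] [ 0.767 -0.169]
tin_a 0.96 [282. 280.] [ 0.784 -0.015]
tin_a 0.89 [328. 196.] [0.537 0.116]
tin_a 0.43 [348. 214.] [0.6   0.158]
hammer 0.86 [392. 270.] [0.732 0.254]
hammer 0.48 [157. 222.] [ 0.561 -0.348]
{'clock': 1.0, 'joint_pos': array([-1.463,  0.313,  0.046,  1.304, -0.   ,  1.431]), 'qvel': array([-0.   , -0.001, -0.001,  0.   , -0.   ,  0.   ]), 'tau': array([  0.   , -48.047,  29.882,   0.   ,  -0.   ,  -0.   ]), 'tcp_pos': array([ 0.141, -0.557,  0.231]), 'orientation': array([ 0.   ,  0.992,  0.124, -0.   ]), 'wrist_force': array([-1.202,  0.299,  0.197]), 'ft_torque': array([-0.002, -0.017, -0.011]), 'grip_force': 0.0, 'finger_gap': 0.0853092090849661}
```

```bash
python3 - <<'E'
import cv2
a=cv2.imread("pics/top0.png"); cv2.imwrite("pics/top0c.png",cv2.resize(a[110:310,90:470],None,fx=2.1,fy=2.1,interpolation=cv2.INTER_CUBIC))
a=cv2.imread("pics/scene0.png"); cv2.imwrite("pics/scene0c.png",cv2.resize(a[130:310,90:490],None,fx=2,fy=2,interpolation=cv2.INTER_CUBIC))
E
```

```text
(no output)
```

View pics/top0c.png

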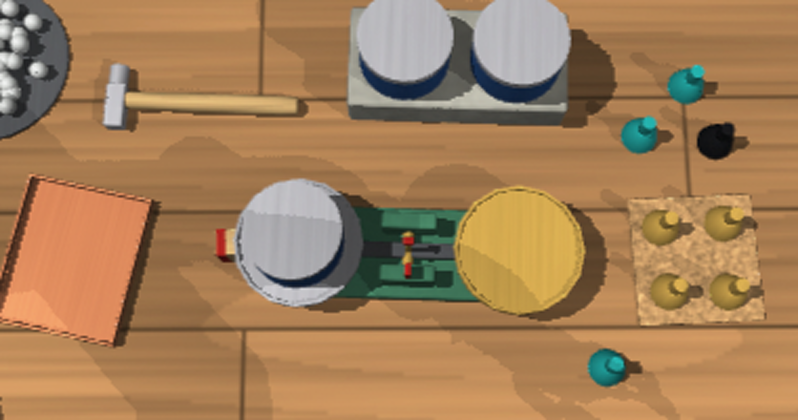

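View pics/scene0c.png

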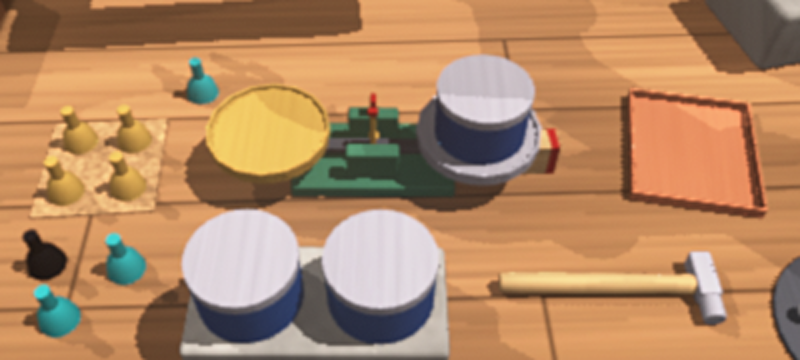

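```bash
cat >> h.py <<'E'
from scipy.optimize import minimize
def sil(c,hulls,hide=()):
    m=np.zeros((840,1120),np.uint8)
    for col,hs in ((1,hulls),(0,hide)):
        for P in hs:
            uv=np.array([proj(c,p) for p in P])*2+.5
            cv2.fillPoly(m,[np.round(cv2.convexHull(uv.astype(np.float32))*16).astype(np.int32)],col,shift=4)
    return m
def ring(x,y,z,r,n=24):
    t=np.arange(n)*2*np.pi/n; return np.c_[x+r*np.cos(t),y+r*np.sin(t),z+0*t]
def cyl(x,y,z0,r0,z1,r1): return np.r_[ring(x,y,z0,r0),ring(x,y,z1,r1)]
def bell(x,y,z=.004): return [cyl(x,y,z,.025,z+.008,.0225),cyl(x,y,z+.008,.0225,z+.036,.009),cyl(x,y,z+.036,.009,z+.066,.009)]
def box(x,y,a,dx,dy,z0,z1):
    s=np.array([[i*dx/2,j*dy/2] for i in(-1,1) for j in(-1,1)])@np.array([[np.cos(a),np.sin(a)],[-np.sin(a),np.cos(a)]])+[x,y]
    return np.r_[np.c_[s,[z0]*4],np.c_[s,[z1]*4]]
def fit(model,views,x0,step):
    def f(p):
        s=0
        for c,M in views:
            m=model(c,p); a=cv2.resize(M.astype(np.uint8),(1120,840),interpolation=cv2.INTER_NEAREST)
            s+=1-(m&a).sum()/max(1,(m|a).sum())
        return s/len(views)
    x0=np.array(x0,float); S=np.vstack([x0]+[x0+np.eye(len(x0))[i]*step[i] for i in range(len(x0))])
    r=minimize(f,x0,method="Nelder-Mead",options=dict(initial_simplex=S,xatol=2e-4,fatol=1e-4,maxiter=150)); return np.round(r.x,4),round(1-r.fun,3)
def masks(t,n,z,c):
    return [(d["conf"],toplane(c,d["uv"],z)[:2],d["region"]) for d in spotter.cut_out(t,n)]
E
cat > m.py <<'E'
from h import *
np.set_printoptions(precision=4,suppress=True)
C={n:cam(n) for n in("top","scene")}
def views(t,z,g,tol=.06,k=None):
    v=[]
    for n,c in C.items():
        q=[m for m in masks(t,n,z,c) if np.hypot(*(m[1]-g))<tol]
        if q: b=min(q,key=lambda m:np.hypot(*(m[1]-g))); v.append((c,b[2])); print(t,n,round(b[0],2),b[1],b[2].sum())
    return v
v=views("weight_pan_floor",.07,[.52,-.165])
wp=fit(lambda c,p:sil(c,[cyl(p[0],p[1],.055,.081,.075,.081)]),v,[.52,-.165],[.01,.01]); print("wpan",wp)
for g in ([.476,-.37],[.476,-.44],[.56,-.36],[.56,-.44]):
    v=views("bell0",.03,np.array(g),.035)
    if v: print("bell",fit(lambda c,p:sil(c,bell(*p)),v,g,[.01,.01]))
v=views("tray",.0,[.52,.42]); print("tray",fit(lambda c,p:sil(c,[box(*p,.2,.17,0,.018)]),v,[.52,.42,-.2],[.01,.01,.05]))
v=views("tin_a",.11,[.535,.12]); tn=fit(lambda c,p:sil(c,[cyl(p[0],p[1],.07,.06,.15,.06)]),v,[.535,.12],[.01,.01]); print("tin",tn)
tx,ty=tn[0]
# red band points
for n,c in C.items():
    h=cv2.cvtColor(c["pixels"],cv2.COLOR_RGB2HSV); M=((h[...,0]<8)|(h[...,0]>172))&(h[...,1]>150)&(h[...,2]>80)
    u0=np.array(proj(c,[.54,.21,.03])); uu,vv=np.meshgrid(np.arange(560),np.arange(420)); M&=np.hypot(uu-u0[0],vv-u0[1])<30
    print(n,"red",M.sum(),uu[M].mean(),vv[M].mean(),cv2.boxPoints(cv2.minAreaRect(np.c_[uu[M],vv[M]].astype(np.int32))).tolist(),toplane(c,[uu[M].mean(),vv[M].mean()],.0545))
for t in("load_pan_floor","chock"):
    for n,c in C.items():
        for m in masks(t,n,.07 if t[0]=="l" else .04,c)[:3]: print(t,n,m[0],m[1],m[2].sum())
v=views("load_pan_floor",.07,[.535,.12],.08)
if v: print("lpan",fit(lambda c,p:sil(c,[cyl(p[0],p[1],.055,.081,.075,.081)],[cyl(tx,ty,.07,.06,.15,.06)]),v,[.535,.115],[.01,.01]))
v=views("chock",.04,[.54,.2],.06)
if v:
  for a in(-.1,.1):
    print("chock",fit(lambda c,p:sil(c,[box(*p,.034,.092,0,.0545)],[cyl(tx,ty,.07,.06,.15,.06),cyl(tx,ty-.001,.055,.081,.075,.081)]),v,[.54,.18,a],[.01,.01,.1]))
E
python3 m.py
```

```text
weight_pan_floor top 0.65 [ 0.5237 -0.1615] 2903
weight_pan_floor scene 0.78 [ 0.5368 -0.1599] 2344
wpan (array([ 0.52  , -0.1616]), np.float64(0.961))
bell0 top 0.61 [ 0.4787 -0.3562] 274
bell0 scene 0.67 [ 0.5022 -0.3502] 287
bell (array([ 0.4739, -0.3644]), np.float64(0.879))
bell0 top 0.48 [ 0.474  -0.4258] 263
bell0 scene 0.71 [ 0.4791 -0.4462] 292
bell (array([ 0.4744, -0.4423]), np.float64(0.892))
bell0 top 0.8 [ 0.5593 -0.3557] 238
bell0 scene 0.76 [ 0.5613 -0.3519] 331
bell (array([ 0.5604, -0.358 ]), np.float64(0.888))
bell0 top 0.56 [ 0.5564 -0.4439] 246
bell0 scene 0.53 [ 0.5718 -0.4435] 346
bell (array([ 0.5644, -0.4428]), np.float64(0.872))
tray top 0.79 [0.516  0.4205] 4541
tray scene 0.87 [0.5307 0.4294] 3715
tray (array([ 0.5203,  0.423 , -0.2238]), np.float64(0.97))
tin_a top 0.56 [0.533  0.1181] 1941
tin_a scene 0.72 [0.5332 0.1213] 2256
tin (array([0.5315, 0.1195]), np.float64(0.968))
top red 53 194.54716981132074 225.11320754716982 [[193.0, 231.0], [193.0, 219.0], [197.0, 219.0], [197.0, 231.0]] [0.5334 0.2212 0.0545]
scene red 84 366.04761904761904 204.64285714285714 [[362.90277099609375, 215.94512939453125], [364.0050048828125, 193.90023803710938], [369.49127197265625, 194.174560546875], [368.3890380859375, 216.21945190429688]] [0.5569 0.2146 0.0545]
load_pan_floor top 0.97 [0.4844 0.0798] 1038
load_pan_floor scene 0.56 [0.5813 0.0953] 973
chock top 0.65 [0.5388 0.2158] 137
chock top 0.52 [0.5173 0.4175] 4484
chock scene 0.59 [0.5541 0.2063] 243
load_pan_floor top 0.97 [0.4844 0.0798] 1038
load_pan_floor scene 0.56 [0.5813 0.0953] 973
lpan (array([0.5303, 0.1181]), np.float64(0.862))
chock top 0.65 [0.5388 0.2158] 137
chock scene 0.59 [0.5541 0.2063] 243
chock (array([0.5344, 0.1792, 0.0024]), np.float64(0.905))
chock (array([0.5371, 0.1795, 0.0852]), np.float64(0.872))
```

```bash
cat >> h.py <<'E'
np.set_printoptions(precision=4,suppress=True)
def pose():
    s=env.get_state(); q=np.array(s["orientation"]); return np.array(s["tcp_pos"]),R.from_quat(q[[1,2,3,0]]),s
def tool(head,lean=0):
    "tool x heading (deg), z down; lean deg: tip body towards +tool x"
    h=np.radians(head); x=np.array([np.cos(h),np.sin(h),0]); z=np.array([0,0,-1.])
    return R.from_matrix(np.c_[x,np.cross(z,x),z])*R.from_rotvec([0,-np.radians(lean),0])
def shifts(pts,rot,start):
    p=np.array(start)
    for t in pts:
        d=rot.inv().apply(np.array(t)-p)/.25; n=int(np.ceil(np.linalg.norm(d)/.17)); print("to",t,"total",d.round(4),"n",n,"row",(d/n).round(4)); p=np.array(t)
def turn(a,b):
    v=(a.inv()*b).as_rotvec()/np.pi; n=int(np.ceil(np.linalg.norm(v)/.045)); print("turn",v,"n",n,"row",(v/n).round(4))
E
python3 - <<'E'
from h import *
p,r,s=pose()
shifts([[.45,-.2,.25],[.535,.265,.25]],r,p)
a=tool(88.5); b=tool(88.5,30); turn(r,a); turn(a,b)
E
```

```text
to [0.45, -0.2, 0.25] total [ 1.5489 -1.083  -0.0748] n 12 row [ 0.1291 -0.0903 -0.0062]
to [0.535, 0.265, 0.25] total [ 0.7858 -1.7198 -0.    ] n 12 row [ 0.0655 -0.1433 -0.    ]
turn [ 0.      0.     -0.4128] n 10 row [ 0.      0.     -0.0413]
turn [-0.     -0.1667  0.    ] n 4 row [-0.     -0.0417  0.    ]
```

>>> {"method": "jog_arm", "body": {"increments": [[[0.129, -0.09, -0.006, 0, 0, 0, 0], [0.129, -0.09, -0.006, 0, 0, 0, 0], [0.129, -0.09, -0.006, 0, 0, 0, 0], [0.129, -0.09, -0.006, 0, 0, 0, 0], [0.129, -0.09, -0.006, 0, 0, 0, 0], [0.129, -0.09, -0.006, 0, 0, 0, 0], [0.129, -0.09, -0.006, 0, 0, 0, 0], [0.129, -0.09, -0.006, 0, 0, 0, 0], [0.129, -0.09, -0.006, 0, 0, 0, 0], [0.129, -0.09, -0.006, 0, 0, 0, 0], [0.129, -0.09, -0.006, 0, 0, 0, 0], [0.129, -0.09, -0.006, 0, 0, 0, 0], [0.065, -0.143, 0, 0, 0, 0, 0], [0.065, -0.143, 0, 0, 0, 0, 0], [0.065, -0.143, 0, 0, 0, 0, 0], [0.065, -0.143, 0, 0, 0, 0, 0], [0.065, -0.143, 0, 0, 0, 0, 0], [0.065, -0.143, 0, 0, 0, 0, 0], [0.065, -0.143, 0, 0, 0, 0, 0], [0.065, -0.143, 0, 0, 0, 0, 0]]], "force": 50}}

```text
clock: 4.2
tcp_pos: [0.506, 0.11, 0.2495]
orientation: [0.0, 0.992, 0.124, 0.0]
wrist_force: [1.5, -0.3, 0.2]
finger_gap: 0.0854
grip_force: 0.0
```

>>> {"method": "jog_arm", "body": {"increments": [[[0.065, -0.143, 0, 0, 0, 0, 0], [0.065, -0.143, 0, 0, 0, 0, 0], [0.065, -0.143, 0, 0, 0, 0, 0], [0.065, -0.143, 0, 0, 0, 0, 0], [0, 0, 0, 0, 0, -0.0413, 0], [0, 0, 0, 0, 0, -0.0413, 0], [0, 0, 0, 0, 0, -0.0413, 0], [0, 0, 0, 0, 0, -0.0413, 0], [0, 0, 0, 0, 0, -0.0413, 0], [0, 0, 0, 0, 0, -0.0413, 0], [0, 0, 0, 0, 0, -0.0413, 0], [0, 0, 0, 0, 0, -0.0413, 0], [0, 0, 0, 0, 0, -0.0413, 0], [0, 0, 0, 0, 0, -0.0413, 0], [0, 0, 0, 0, -0.0417, 0, 0], [0, 0, 0, 0, -0.0417, 0, 0], [0, 0, 0, 0, -0.0417, 0, 0], [0, 0, 0, 0, -0.0417, 0, 0], [0, 0, 0, 0, 0, 0, 0]]]}}

```text
clock: 6.1
tcp_pos: [0.538, 0.2459, 0.2452]
orientation: [0.177, 0.679, 0.689, -0.182]
wrist_force: [-0.0, 0.4, -0.7]
finger_gap: 0.0853
grip_force: 0.0
```

```bash
python3 - <<'E'
from h import *
p,r,s=pose(); print(p,s["clock"],s["joint_pos"],r.as_matrix(),s["wrist_force"])
b=tool(88.5,30); turn(r,b)
shifts([[.536,.2675,.1205],[.536,.2065,.015],[.5385,.2785,.015]],r,p)
E
```

```text
[0.538  0.2459 0.2452] 6.1 [ 0.5099  0.5878  0.3983  1.653  -0.4403  2.1269] [[-0.0159  0.9999 -0.0039]
 [ 0.8713  0.012  -0.4905]
 [-0.4904 -0.0112 -0.8714]] [-0.0132  0.3743 -0.6765]
turn [ 0.0029 -0.0034  0.0123] n 1 row [ 0.0029 -0.0034  0.0123]
to [0.536, 0.2675, 0.1205] total [ 0.3201 -0.0014  0.3923] n 3 row [ 0.1067 -0.0005  0.1308]
to [0.536, 0.2065, 0.015] total [-0.0057  0.0018  0.4874] n 3 row [-0.0019  0.0006  0.1625]
to [0.5385, 0.2785, 0.015] total [ 0.2508  0.0134 -0.1413] n 2 row [ 0.1254  0.0067 -0.0707]
```

>>> {"method": "jog_arm", "body": {"increments": [[[0, 0, 0, 0.0029, -0.0034, 0.0123, 0], [0.08, 0, 0.098, 0, 0, 0, 0], [0.08, 0, 0.098, 0, 0, 0, 0], [0.08, 0, 0.098, 0, 0, 0, 0], [0.08, 0, 0.098, 0, 0, 0, 0], [0, 0, 0, 0, 0, 0, 0], [0, 0, 0, 0, 0, 0, 0]]]}}

```text
clock: 6.8
tcp_pos: [0.5406, 0.2634, 0.1255]
orientation: [0.181, 0.694, 0.672, -0.182]
wrist_force: [-0.4, 0.3, 0.9]
finger_gap: 0.0855
grip_force: 0.0
```

```bash
python3 - <<'E'
from h import *
p,r,s=pose(); print(p,r.as_matrix())
turn(r,tool(88.5,30))
shifts([[.536,.2065,.015]],r,p)
E
```

```text
[0.5406 0.2634 0.1255] [[ 0.0299  0.9995 -0.0099]
 [ 0.868  -0.0309 -0.4957]
 [-0.4957  0.0063 -0.8685]]
turn [ 0.001  -0.0016 -0.0023] n 1 row [ 0.001  -0.0016 -0.0023]
to [0.536, 0.2065, 0.015] total [ 0.0209 -0.014   0.4969] n 3 row [ 0.007  -0.0047  0.1656]
```

>>> {"method": "jog_arm", "body": {"increments": [[[0.021, -0.014, 0, 0.001, -0.0016, -0.0023, 0], [0, 0, 0.1, 0, 0, 0, 0], [0, 0, 0.1, 0, 0, 0, 0], [0, 0, 0.1, 0, 0, 0, 0], [0, 0, 0.1, 0, 0, 0, 0], [0, 0, 0.097, 0, 0, 0, 0], [0, 0, 0, 0, 0, 0, 0], [0, 0, 0, 0, 0, 0, 0]]]}}

```text
clock: 7.6
tcp_pos: [0.5364, 0.2071, 0.016]
orientation: [0.181, 0.692, 0.674, -0.185]
wrist_force: [0.5, 0.4, 1.3]
finger_gap: 0.0856
grip_force: 0.0
```

```bash
python3 - <<'E'
from h import *
p,r,s=pose(); print(p,r.as_matrix(),s["wrist_force"])
shifts([[.536,.2065,.015]],r,p)
c=cam("scene"); cv2.imwrite("pics/s1.png",cv2.resize(cv2.cvtColor(c["pixels"],4)[130:270,280:460],None,fx=4,fy=4))
E
```

```text
[0.5364 0.2071 0.016 ] [[ 0.0232  0.9997 -0.0116]
 [ 0.8658 -0.0259 -0.4997]
 [-0.4998  0.0016 -0.8661]] [0.4796 0.3703 1.277 ]
to [0.536, 0.2065, 0.015] total [-0.0001 -0.0014  0.0045] n 1 row [-0.0001 -0.0014  0.0045]
```

View pics/s1.png

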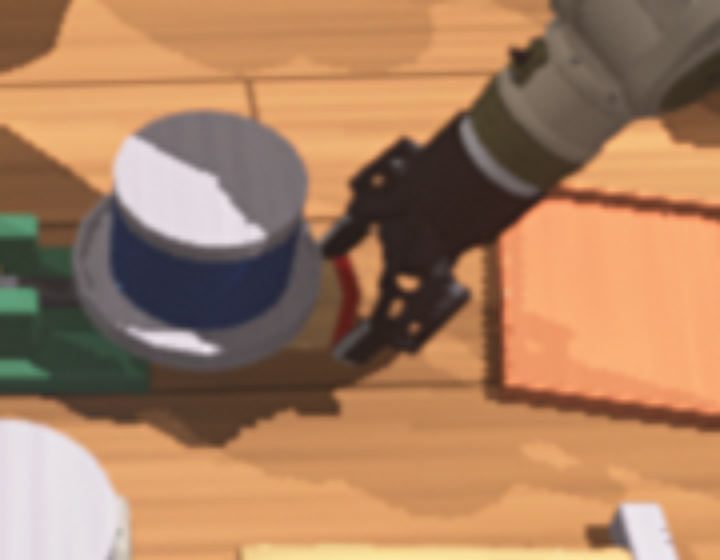

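>>> {"method": "jog_arm", "body": {"increments": [[[0, 0, 0, 0, 0, 0, 255], [0, 0, 0, 0, 0, 0, 255], [0, 0, 0, 0, 0, 0, 255], [0, 0, 0, 0, 0, 0, 255], [0, 0, 0, 0, 0, 0, 255], [0, 0, 0, 0, 0, 0, 255], [0, 0, 0, 0, 0, 0, 255], [0, 0, 0, 0, 0, 0, 255]]], "force": 70}}

```text
clock: 8.45
tcp_pos: [0.536, 0.2072, 0.0152]
orientation: [0.181, 0.692, 0.674, -0.185]
wrist_force: [-1.3, 2.8, 6.0]
finger_gap: 0.0336
grip_force: 70.2
```

>>> {"method": "jog_arm", "body": {"increments": [[[0.0139, 0, -0.008, 0, 0, 0, 255], [0.0139, 0, -0.008, 0, 0, 0, 255], [0.0139, 0, -0.008, 0, 0, 0, 255], [0.0139, 0, -0.008, 0, 0, 0, 255]]]}}

```text
clock: 8.85
tcp_pos: [0.536, 0.2209, 0.0152]
orientation: [0.182, 0.691, 0.674, -0.187]
wrist_force: [-0.6, -7.1, 6.2]
finger_gap: 0.0334
grip_force: 69.3
```

Grip holds; the rest of the pull (another 58 mm).

>>> {"method": "jog_arm", "body": {"increments": [[[0.0252, 0.0004, -0.0145, 0, 0, 0, 255], [0.0252, 0.0004, -0.0145, 0, 0, 0, 255], [0.0252, 0.0004, -0.0145, 0, 0, 0, 255], [0.0252, 0.0004, -0.0145, 0, 0, 0, 255], [0.0252, 0.0004, -0.0145, 0, 0, 0, 255], [0.0252, 0.0004, -0.0145, 0, 0, 0, 255], [0.0252, 0.0004, -0.0145, 0, 0, 0, 255], [0.0252, 0.0004, -0.0145, 0, 0, 0, 255], [0, 0, 0, 0, 0, 0, 255], [0, 0, 0, 0, 0, 0, 255], [0, 0, 0, 0, 0, 0, 255]]]}}

```text
clock: 9.95
tcp_pos: [0.5386, 0.2805, 0.0152]
orientation: [0.182, 0.692, 0.674, -0.186]
wrist_force: [-0.6, -1.5, 7.8]
finger_gap: 0.0332
grip_force: 69.9
```

```bash
python3 - <<'E'
from h import *
p,r,s=pose(); print(p,s["wrist_force"])
c=cam("scene"); cv2.imwrite("pics/s2.png",cv2.resize(cv2.cvtColor(c["pixels"],4)[130:270,200:480],None,fx=2.5,fy=2.5))
z=.08; y=.455
shifts([[p[0],p[1]+.005,z],[.53,y,z],[.53,y,.022]],r,p)
E
```

```text
[0.5386 0.2805 0.0152] [-0.5603 -1.4703  7.8183]
to [np.float64(0.5385576224030533), np.float64(0.2855345400366792), 0.08] total [-0.1127 -0.0002 -0.2343] n 2 row [-0.0564 -0.0001 -0.1171]
to [0.53, 0.455, 0.08] total [ 0.5855 -0.0514 -0.3395] n 4 row [ 0.1464 -0.0129 -0.0849]
to [0.53, 0.455, 0.022] total [ 0.1164 -0.0002  0.2007] n 2 row [ 0.0582 -0.0001  0.1004]
```

View pics/s2.png

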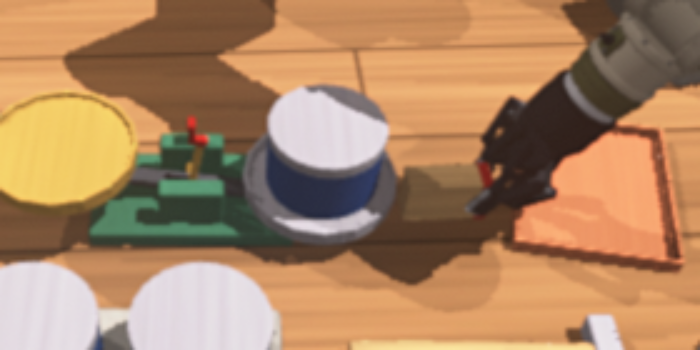

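>>> {"method": "jog_arm", "body": {"increments": [[[-0.028, 0, -0.0585, 0, 0, 0, 255], [-0.028, 0, -0.0585, 0, 0, 0, 255], [-0.028, 0, -0.0585, 0, 0, 0, 255], [-0.028, 0, -0.0585, 0, 0, 0, 255], [0.092, -0.013, -0.053, 0, 0, 0, 255], [0.092, -0.013, -0.053, 0, 0, 0, 255], [0.092, -0.013, -0.053, 0, 0, 0, 255], [0.092, -0.013, -0.053, 0, 0, 0, 255], [0.092, -0.013, -0.053, 0, 0, 0, 255], [0.092, -0.013, -0.053, 0, 0, 0, 255], [0, 0, 0, 0, 0, 0, 255], [0, 0, 0, 0, 0, 0, 255]]]}}

```text
clock: 11.2
tcp_pos: [0.5224, 0.4459, 0.0769]
orientation: [0.181, 0.691, 0.675, -0.186]
wrist_force: [0.8, -0.8, -0.9]
finger_gap: 0.0333
grip_force: 69.5
```

```bash
python3 - <<'E'
from h import *
p,r,s=pose(); print(p,s["joint_pos"],r.as_matrix(),s["wrist_force"])
turn(r,tool(88.5,30))
shifts([[.522,.448,.03],[.522,.448,.0195]],r,p)
E
```

```text
[0.5224 0.4459 0.0769] [ 0.747   0.9918  0.7355  1.6993 -0.3671  2.4142] [[ 0.0206  0.9997 -0.0133]
 [ 0.8649 -0.0245 -0.5014]
 [-0.5016 -0.0011 -0.8651]] [ 0.7593 -0.8289 -0.9312]
turn [-0.      0.0006  0.0006] n 1 row [-0.      0.0006  0.0006]
to [0.522, 0.448, 0.03] total [ 0.1012 -0.0017  0.1583] n 2 row [ 0.0506 -0.0009  0.0792]
to [0.522, 0.448, 0.0195] total [0.0211 0.     0.0363] n 1 row [0.0211 0.     0.0363]
```

>>> {"method": "jog_arm", "body": {"increments": [[[0.025, 0, 0.04, 0, 0, 0, 255], [0.025, 0, 0.04, 0, 0, 0, 255], [0.025, 0, 0.04, 0, 0, 0, 255], [0.025, 0, 0.04, 0, 0, 0, 255], [0.01, 0, 0.016, 0, 0, 0, 255], [0.01, 0, 0.016, 0, 0, 0, 255], [0, 0, 0, 0, 0, 0, 255], [0, 0, 0, 0, 0, 0, 255]]]}}

```text
clock: 12.0
tcp_pos: [0.5232, 0.4476, 0.0224]
orientation: [0.181, 0.692, 0.674, -0.185]
wrist_force: [0.9, 0.1, -1.3]
finger_gap: 0.0334
grip_force: 69.5
```

```bash
python3 - <<'E'
from h import *
p,r,s=pose(); print(p,s["wrist_force"])
shifts([[.522,.448,.0195]],r,p)
shifts([p+[0,.06,.104]],r,p)
shifts([p+[0,0,.19]],r,p)
E
```

```text
[0.5232 0.4476 0.0224] [ 0.9307  0.0714 -1.2847]
to [0.522, 0.448, 0.0195] total [ 0.007  -0.0048  0.0093] n 1 row [ 0.007  -0.0048  0.0093]
to [0.5232 0.5076 0.1264] total [-0.0004 -0.0059 -0.4802] n 3 row [-0.0001 -0.002  -0.1601]
to [0.5232 0.4476 0.2124] total [-0.3803  0.0005 -0.658 ] n 5 row [-0.0761  0.0001 -0.1316]
```

>>> {"method": "jog_arm", "body": {"increments": [[[0.006, -0.003, 0.009, 0, 0, 0, 255], [0, 0, 0, 0, 0, 0, 255], [0, 0, 0, 0, 0, 0, 0], [0, 0, 0, 0, 0, 0, 0], [0, 0, 0, 0, 0, 0, 0], [0, 0, 0, 0, 0, 0, 0], [0, 0, 0, 0, 0, 0, 0], [-0.03, 0, -0.05, 0, 0, 0, 0], [-0.06, 0, -0.1, 0, 0, 0, 0], [-0.076, 0, -0.13, 0, 0, 0, 0], [-0.076, 0, -0.13, 0, 0, 0, 0], [-0.076, 0, -0.13, 0, 0, 0, 0], [-0.076, 0, -0.13, 0, 0, 0, 0], [0, 0, 0, 0, 0.04, 0, 0], [0, 0, 0, 0, 0.04, 0, 0], [0, 0, 0, 0, 0.04, 0, 0], [0, 0, 0, 0, 0.04, 0, 0], [0, 0, 0, 0, 0.006, 0, 0], [0, 0, 0, 0, 0, 0, 0]]]}}

```text
clock: 13.9
tcp_pos: [0.5231, 0.4456, 0.2161]
orientation: [0.01, 0.717, 0.697, -0.01]
wrist_force: [0.0, -0.8, 0.4]
finger_gap: 0.0853
grip_force: 0.0
```

```bash
python3 - <<'E'
from h import *
p,r,s=pose(); print(p,s["wrist_force"],r.as_matrix())
c=cam("top"); cv2.imwrite("pics/t3.png",cv2.resize(cv2.cvtColor(c["pixels"],4)[150:310,90:470],None,fx=2,fy=2))
turn(r,tool(90))
shifts([[.51,.0,.23],[.474,-.3644,.13],[.474,-.3644,.044]],tool(90),p)
E
```

```text
[0.5231 0.4456 0.2161] [ 0.0375 -0.8415  0.4297] [[ 0.0282  0.9996  0.0001]
 [ 0.9992 -0.0282 -0.0281]
 [-0.0281  0.0009 -0.9996]]
turn [ 0.0002  0.0089 -0.009 ] n 1 row [ 0.0002  0.0089 -0.009 ]
to [0.51, 0.0, 0.23] total [-1.7824 -0.0522 -0.0558] n 11 row [-0.162  -0.0047 -0.0051]
to [0.474, -0.3644, 0.13] total [-1.4576 -0.144   0.4   ] n 9 row [-0.162  -0.016   0.0444]
to [0.474, -0.3644, 0.044] total [0.    0.    0.344] n 3 row [0.     0.     0.1147]
```

View pics/t3.png

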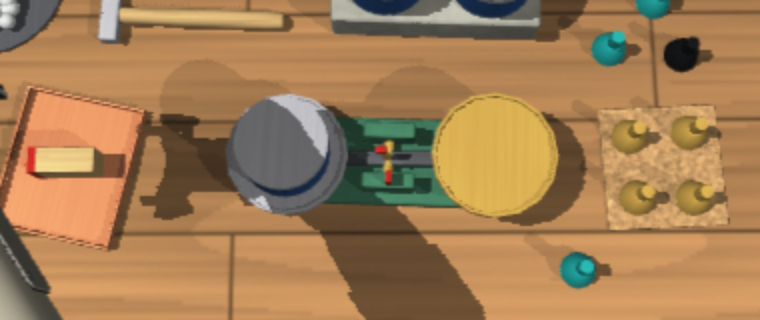

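>>> {"method": "jog_arm", "body": {"increments": [[[0, 0, 0, 0, 0.0089, -0.009, 0], [-0.162, -0.0047, -0.005, 0, 0, 0, 0], [-0.162, -0.0047, -0.005, 0, 0, 0, 0], [-0.162, -0.0047, -0.005, 0, 0, 0, 0], [-0.162, -0.0047, -0.005, 0, 0, 0, 0], [-0.162, -0.0047, -0.005, 0, 0, 0, 0], [-0.162, -0.0047, -0.005, 0, 0, 0, 0], [-0.162, -0.0047, -0.005, 0, 0, 0, 0], [-0.162, -0.0047, -0.005, 0, 0, 0, 0], [-0.162, -0.0047, -0.005, 0, 0, 0, 0], [-0.162, -0.0047, -0.005, 0, 0, 0, 0], [-0.162, -0.0047, -0.005, 0, 0, 0, 0], [-0.162, -0.016, 0, 0, 0, 0, 0], [-0.162, -0.016, 0, 0, 0, 0, 0], [-0.162, -0.016, 0, 0, 0, 0, 0], [-0.162, -0.016, 0, 0, 0, 0, 0], [-0.162, -0.016, 0.08, 0, 0, 0, 0], [-0.162, -0.016, 0.08, 0, 0, 0, 0], [-0.162, -0.016, 0.08, 0, 0, 0, 0], [-0.162, -0.016, 0.08, 0, 0, 0, 0]]]}}

```text
clock: 15.95
tcp_pos: [0.481, -0.3247, 0.1467]
orientation: [-0.001, 0.706, 0.708, -0.001]
wrist_force: [1.3, 0.5, -0.2]
finger_gap: 0.0858
grip_force: 0.0
```

>>> {"method": "jog_arm", "body": {"increments": [[[-0.162, -0.016, 0.08, 0, 0, 0, 0], [0, 0, 0, 0, 0, 0, 0], [0, 0, 0, 0, 0, 0, 0]]]}}

```text
clock: 16.25
tcp_pos: [0.4762, -0.3638, 0.1261]
orientation: [-0.002, 0.707, 0.708, -0.0]
wrist_force: [0.7, 1.0, -0.0]
finger_gap: 0.0854
grip_force: 0.0
```

```bash
python3 - <<'E'
from h import *
p,r,s=pose(); print(p,s["wrist_force"],r.as_matrix(),s["joint_pos"])
turn(r,tool(90))
shifts([[.474,-.3644,.13],[.474,-.3644,.045]],tool(90),p)
v=[];g=np.array([.476,-.367])
c=cam("scene")
for m in masks("bell0","scene",.03,c): print(m[0],m[1],m[2].sum())
E
```

```text
[ 0.4762 -0.3638  0.1261] [ 0.7224  0.9618 -0.0378] [[-0.0013  1.     -0.0035]
 [ 1.      0.0013  0.0023]
 [ 0.0023 -0.0035 -1.    ]] [-0.7859  0.4117 -0.0729  1.0903 -0.0009  0.7835]
turn [-0.0011 -0.0007  0.0004] n 1 row [-0.0011 -0.0007  0.0004]
to [0.474, -0.3644, 0.13] total [-0.0022 -0.0087 -0.0155] n 1 row [-0.0022 -0.0087 -0.0155]
to [0.474, -0.3644, 0.045] total [0.   0.   0.34] n 3 row [0.     0.     0.1133]
0.87 [ 0.4866 -0.4377] 257
0.75 [ 0.4043 -0.2781] 247
0.66 [ 0.5699 -0.3509] 302
0.61 [ 0.7007 -0.3373] 387
0.59 [ 0.4934 -0.3557] 291
0.58 [ 0.7566 -0.3999] 441
0.56 [ 0.6775 -0.4407] 381
0.53 [ 0.57   -0.4456] 334
```

>>> {"method": "jog_arm", "body": {"increments": [[[-0.002, -0.009, 0, -0.001, -0.0007, 0, 0], [0, 0, 0.08, 0, 0, 0, 0], [0, 0, 0.08, 0, 0, 0, 0], [0, 0, 0.08, 0, 0, 0, 0], [0, 0, 0.08, 0, 0, 0, 0], [0, 0, 0.004, 0, 0, 0, 0], [0, 0, 0, 0, 0, 0, 255], [0, 0, 0, 0, 0, 0, 255], [0, 0, 0, 0, 0, 0, 255], [0, 0, 0, 0, 0, 0, 255], [0, 0, 0, 0, 0, 0, 255], [0, 0, 0, 0, 0, 0, 255], [0, 0, 0, 0, 0, 0, 255], [0, 0, 0, 0, 0, 0, 255], [0, 0, 0, 0, 0, 0, 255]]], "force": 40}}

```text
clock: 17.85
tcp_pos: [0.4739, -0.3643, 0.0472]
orientation: [0.002, 0.706, 0.708, 0.0]
wrist_force: [1.3, 0.7, 6.0]
finger_gap: 0.016
grip_force: 39.2
```

```bash
python3 - <<'E'
from h import *
p,r,s=pose(); print(p,s["wrist_force"],s["finger_gap"],s["grip_force"])
shifts([p+[0,0,.15],[.522,-.1216,.195],[.522,-.1216,.134]],tool(90),p)
E
```

```text
[ 0.4739 -0.3643  0.0472] [1.3246 0.6862 6.0403] 0.016005737525946532 39.232075810432434
to [ 0.4739 -0.3643  0.1972] total [ 0.   0.  -0.6] n 4 row [ 0.    0.   -0.15]
to [0.522, -0.1216, 0.195] total [0.9708 0.1925 0.0088] n 6 row [0.1618 0.0321 0.0015]
to [0.522, -0.1216, 0.134] total [0.    0.    0.244] n 2 row [0.    0.    0.122]
```

>>> {"method": "jog_arm", "body": {"increments": [[[0, 0, -0.08, 0, 0, 0, 255], [0, 0, -0.16, 0, 0, 0, 255], [0, 0, -0.16, 0, 0, 0, 255], [0, 0, -0.16, 0, 0, 0, 255], [0, 0, -0.04, 0, 0, 0, 255], [0.12, 0.024, 0, 0, 0, 0, 255], [0.12, 0.024, 0, 0, 0, 0, 255], [0.12, 0.024, 0, 0, 0, 0, 255], [0.12, 0.024, 0, 0, 0, 0, 255], [0.12, 0.024, 0, 0, 0, 0, 255], [0.12, 0.024, 0, 0, 0, 0, 255], [0.12, 0.024, 0, 0, 0, 0, 255], [0.12, 0.024, 0, 0, 0, 0, 255], [0, 0, 0, 0, 0, 0, 255], [0, 0, 0, 0, 0, 0, 255]]]}}

```text
clock: 19.35
tcp_pos: [0.5201, -0.1228, 0.1949]
orientation: [0.001, 0.706, 0.708, -0.0]
wrist_force: [0.5, -0.4, -1.5]
finger_gap: 0.0159
grip_force: 39.4
```

```bash
python3 - <<'E'
from h import *
p,r,s=pose(); print(p,s["wrist_force"],s["finger_gap"])
turn(r,tool(90))
shifts([[.522,-.1216,.137]],r,p)
C={n:cam(n) for n in("top","scene")}
c=C["scene"];cv2.imwrite("pics/s4.png",cv2.resize(cv2.cvtColor(c["pixels"],4)[110:250,100:380],None,fx=2.5,fy=2.5))
for n,c in C.items():
    q=masks("weight_pan_floor",n,.09,c)[:1]
    print([(m[0],m[1],m[2].sum()) for m in q])
    if q: print(fit(lambda c,p:sil(c,[cyl(.520,-.1616,p[0]-.015,.081,p[0]+.005,.081)]),[(c,q[0][2])],[.085],[.008]))
E
```

```text
[ 0.5201 -0.1228  0.1949] [ 0.5019 -0.4366 -1.4902] 0.01592380164025691
turn [0.0001 0.0005 0.0011] n 1 row [0.0001 0.0005 0.0011]
to [0.522, -0.1216, 0.137] total [0.0051 0.0078 0.2317] n 2 row [0.0025 0.0039 0.1158]
[(0.74, array([ 0.5078, -0.2311]), np.int64(177))]
(array([0.0825]), np.float64(0.059))
[(0.82, array([ 0.5334, -0.1581]), np.int64(2330))]
(array([0.0934]), np.float64(0.903))
```

View pics/s4.png

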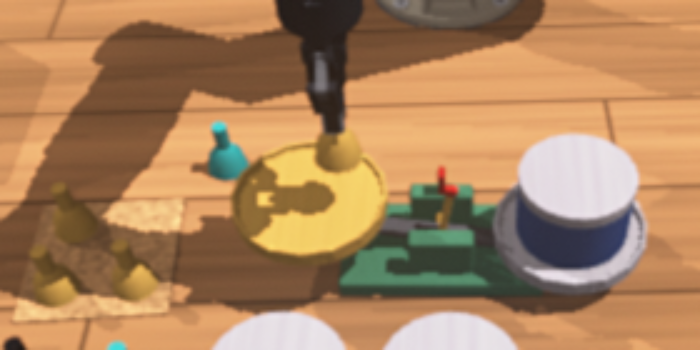

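>>> {"method": "jog_arm", "body": {"increments": [[[0.005, 0.008, 0, 0, 0, 0, 255], [0, 0, 0.07, 0, 0, 0, 255], [0, 0, 0.07, 0, 0, 0, 255], [0, 0, 0.06, 0, 0, 0, 255], [0, 0, 0.02, 0, 0, 0, 255], [0, 0, 0.012, 0, 0, 0, 255], [0, 0, 0.008, 0, 0, 0, 255], [0, 0, 0, 0, 0, 0, 255], [0, 0, 0, 0, 0, 0, 255], [0, 0, 0, 0, 0, 0, 255]]]}}

```text
clock: 20.55
tcp_pos: [0.5231, -0.1225, 0.1366]
orientation: [0.002, 0.706, 0.708, 0.0]
wrist_force: [-0.1, -0.5, -0.8]
finger_gap: 0.016
grip_force: 39.4
```

>>> {"method": "jog_arm", "body": {"increments": [[[0, 0, 0.006, 0, 0, 0, 255], [0, 0, 0.006, 0, 0, 0, 255], [0, 0, 0, 0, 0, 0, 255], [0, 0, 0, 0, 0, 0, 255]]]}}

```text
clock: 20.95
tcp_pos: [0.523, -0.1225, 0.1333]
orientation: [0.002, 0.706, 0.708, 0.0]
wrist_force: [0.7, -1.2, -0.0]
finger_gap: 0.0157
grip_force: 39.6
```

>>> {"method": "jog_arm", "body": {"increments": [[[0, 0, 0, 0, 0, 0, 200], [0, 0, 0, 0, 0, 0, 170], [0, 0, 0, 0, 0, 0, 120], [0, 0, 0, 0, 0, 0, 100], [0, 0, 0, 0, 0, 0, 100], [0, 0, 0, 0, 0, 0, 100], [0, 0, -0.05, 0, 0, 0, 100], [0, 0, -0.1, 0, 0, 0, 100], [0, 0, -0.1, 0, 0, 0, 100], [-0.12, 0.04, -0.04, 0, 0, 0, 100], [-0.12, 0.04, 0, 0, 0, 0, 100], [-0.12, 0.04, 0, 0, 0, 0, 100], [-0.12, 0.04, 0, 0, 0, 0, 100], [0, 0, 0, 0, 0, 0, 0], [0, 0, 0, 0, 0, 0, 0]]]}}

```text
clock: 22.45
tcp_pos: [0.5627, -0.2427, 0.2062]
orientation: [0.001, 0.707, 0.707, 0.0]
wrist_force: [0.3, 0.7, -0.8]
finger_gap: 0.0789
grip_force: 0.0
```

```bash
cat > tilt.py <<'E'
from h import *
p,r,s=pose(); print(p,s["clock"])
c=cam("scene")
q=[m for m in masks("weight_pan_floor","scene",.07,c) if abs(m[1][1]+.16)<.05][:1]
for m in q: print("pan z",m[0],m[2].sum(),fit(lambda c,p:sil(c,[cyl(.520,-.1616,p[0]-.015,.081,p[0]+.005,.081)]),[(c,m[2])],[.075],[.008]))
for m in masks("tin_a","scene",.11,c):
    if np.hypot(*(m[1]-[.53,.12]))<.05: print("tin z",fit(lambda c,p:sil(c,[cyl(.5315,.1195,p[0],.06,p[0]+.08,.06)]),[(c,m[2])],[.06],[.008]))
for m in masks("bell0","scene",.1,c):
    if m[0]>.3 and np.hypot(*(m[1]-[.52,-.16]))<.09: print("bell on pan",m[0],m[1])
save(c,"pics/full.png")
E
python3 tilt.py; python3 - <<'E'
from h import *
p,r,s=pose()
shifts([[.5604,-.358,p[2]],[.5604,-.358,.048]],tool(90),p); turn(r,tool(90))
import shutil
a=cv2.imread("pics/full.png"); cv2.imwrite("pics/s5.png",cv2.resize(a[110:250,100:380],None,fx=2.5,fy=2.5))
E
```

```text
[ 0.5627 -0.2427  0.2062] 22.45
pan z 0.67 2233 (array([0.0927]), np.float64(0.86))
tin z (array([0.0499]), np.float64(0.936))
bell on pan 0.67 [ 0.5371 -0.1192]
to [0.5604, -0.358, np.float64(0.20633631907315672)] total [-0.4676 -0.0088  0.    ] n 3 row [-0.1559 -0.0029  0.    ]
to [0.5604, -0.358, 0.048] total [0.     0.     0.6333] n 4 row [0.     0.     0.1583]
turn [0.0007 0.0005 0.0009] n 1 row [0.0007 0.0005 0.0009]
```

View pics/s5.png

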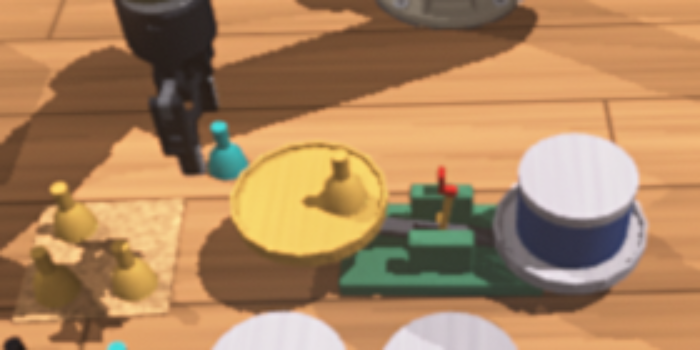

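>>> {"method": "jog_arm", "body": {"increments": [[[-0.117, -0.002, 0, 0.0007, 0.0005, 0.0009, 0], [-0.117, -0.002, 0, 0, 0, 0, 0], [-0.117, -0.002, 0, 0, 0, 0, 0], [-0.117, -0.002, 0.06, 0, 0, 0, 0], [0, 0, 0.12, 0, 0, 0, 0], [0, 0, 0.12, 0, 0, 0, 0], [0, 0, 0.12, 0, 0, 0, 0], [0, 0, 0.12, 0, 0, 0, 0], [0, 0, 0.07, 0, 0, 0, 0], [0, 0, 0.02, 0, 0, 0, 0], [0, 0, 0, 0, 0, 0, 0]]]}}

```text
clock: 23.75
tcp_pos: [0.5605, -0.3582, 0.0481]
orientation: [-0.001, 0.707, 0.707, -0.0]
wrist_force: [0.9, -0.0, 0.2]
finger_gap: 0.0852
grip_force: 0.0
```

```bash
python3 - <<'E'
from h import *
p,r,s=pose(); print(p)
shifts([[.5604,-.358,.047]],r,p)
shifts([[.5554,-.183,p[2]]],tool(90),[.5604,-.358,p[2]])
E
```

```text
[ 0.5605 -0.3582  0.0481]
to [0.5604, -0.358, 0.047] total [ 0.0007 -0.0005  0.0045] n 1 row [ 0.0007 -0.0005  0.0045]
to [0.5554, -0.183, np.float64(0.04812571043055625)] total [ 0.7  -0.02  0.  ] n 5 row [ 0.14  -0.004  0.   ]
```

>>> {"method": "jog_arm", "body": {"increments": [[[0, 0, 0.004, 0, 0, 0, 255], [0, 0, 0, 0, 0, 0, 255], [0, 0, 0, 0, 0, 0, 255], [0, 0, 0, 0, 0, 0, 255], [0, 0, 0, 0, 0, 0, 255], [0, 0, 0, 0, 0, 0, 255], [0, 0, 0, 0, 0, 0, 255], [0, 0, 0, 0, 0, 0, 255], [0, 0, 0, 0, 0, 0, 255], [0, 0, -0.08, 0, 0, 0, 255], [0, 0, -0.16, 0, 0, 0, 255], [0, 0, -0.16, 0, 0, 0, 255], [0, 0, -0.16, 0, 0, 0, 255], [0, 0, -0.04, 0, 0, 0, 255]]], "force": 40}}

```text
clock: 25.15
tcp_pos: [0.5624, -0.3604, 0.2023]
orientation: [0.004, 0.707, 0.707, 0.0]
wrist_force: [0.3, 0.4, -0.5]
finger_gap: 0.0161
grip_force: 39.3
```

>>> {"method": "jog_arm", "body": {"increments": [[[0.116, -0.003, 0, 0, 0, 0, 255], [0.116, -0.003, 0, 0, 0, 0, 255], [0.116, -0.003, 0, 0, 0, 0, 255], [0.116, -0.003, 0, 0, 0, 0, 255], [0.116, -0.003, 0, 0, 0, 0, 255], [0.116, -0.003, 0, 0, 0, 0, 255], [0, 0, 0.08, 0, 0, 0, 255], [0, 0, 0.08, 0, 0, 0, 255], [0, 0, 0.03, 0, 0, 0, 255], [0, 0, 0, 0, 0, 0, 255], [0, 0, 0, 0, 0, 0, 255]]]}}

```text
clock: 26.25
tcp_pos: [0.5564, -0.1854, 0.1498]
orientation: [-0.0, 0.708, 0.707, -0.0]
wrist_force: [0.6, -0.1, -0.5]
finger_gap: 0.0156
grip_force: 39.3
```

>>> {"method": "jog_arm", "body": {"increments": [[[0, 0, 0.03, 0, 0, 0, 255], [0, 0, 0.016, 0, 0, 0, 255], [0, 0, 0.01, 0, 0, 0, 255], [0, 0, 0.005, 0, 0, 0, 255], [0, 0, 0, 0, 0, 0, 255], [0, 0, 0, 0, 0, 0, 255]]]}}

```text
clock: 26.85
tcp_pos: [0.5565, -0.1852, 0.1348]
orientation: [0.0, 0.707, 0.707, -0.0]
wrist_force: [0.2, -0.7, -1.3]
finger_gap: 0.0158
grip_force: 39.4
```

>>> {"method": "jog_arm", "body": {"increments": [[[0, 0, 0.006, 0, 0, 0, 255], [0, 0, 0, 0, 0, 0, 255], [0, 0, 0, 0, 0, 0, 255], [0, 0, 0, 0, 0, 0, 200], [0, 0, 0, 0, 0, 0, 170], [0, 0, 0, 0, 0, 0, 120], [0, 0, 0, 0, 0, 0, 100], [0, 0, 0, 0, 0, 0, 100], [0, 0, 0, 0, 0, 0, 100], [0, 0, -0.05, 0, 0, 0, 100], [0, 0, -0.1, 0, 0, 0, 100], [0, 0, -0.1, 0, 0, 0, 100], [-0.12, 0.02, -0.04, 0, 0, 0, 100], [-0.12, 0.02, 0, 0, 0, 0, 100], [-0.12, 0.02, 0, 0, 0, 0, 0], [-0.12, 0.02, 0, 0, 0, 0, 0], [0, 0, 0, 0, 0, 0, 0], [0, 0, 0, 0, 0, 0, 0]]]}}

```text
clock: 28.65
tcp_pos: [0.5762, -0.3058, 0.2061]
orientation: [0.0, 0.708, 0.706, 0.0]
wrist_force: [-0.2, 0.2, 0.1]
finger_gap: 0.0857
grip_force: 0.0
```

```bash
python3 tilt.py; python3 - <<'E'
from h import *
p,r,s=pose()
shifts([[.4744,-.4423,p[2]],[.5644,-.4428,p[2]]],tool(90),p); turn(r,tool(90))
a=cv2.imread("pics/full.png"); cv2.imwrite("pics/s6.png",cv2.resize(a[110:250,100:380],None,fx=2.5,fy=2.5))
E
```

```text
[ 0.5762 -0.3058  0.2061] 28.65
pan z 0.67 1868 (array([0.0714]), np.float64(0.716))
tin z (array([0.0688]), np.float64(0.949))
bell on pan 0.65 [ 0.5398 -0.1209]
bell on pan 0.57 [ 0.5598 -0.1827]
to [0.4744, -0.4423, np.float64(0.20615446473680066)] total [-0.5529 -0.4076  0.    ] n 5 row [-0.1106 -0.0815  0.    ]
to [0.5644, -0.4428, np.float64(0.20615446473680066)] total [-0.002  0.36   0.   ] n 3 row [-0.0007  0.12    0.    ]
turn [0.     0.     0.0001] n 1 row [0.     0.     0.0001]
```

View pics/s6.png

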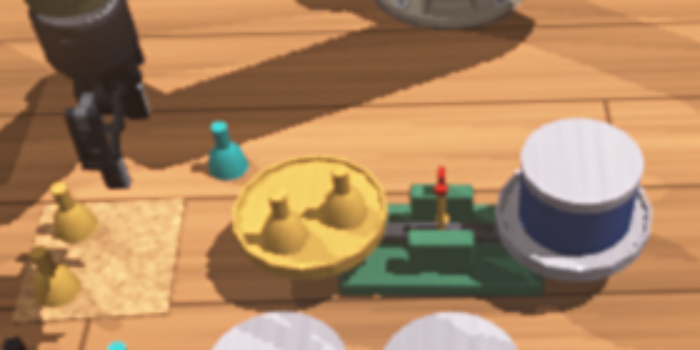

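Two bells stand upright in the brass pan. The pan is near 0.070 m and the pointer lines up with the red mark at crop (440, 185). I'll let it settle and check once more.

>>> {"method": "jog_arm", "body": {"increments": [[[0, 0, -0.05, 0, 0, 0, 0], [0, 0, 0, 0, 0, 0, 0], [0, 0, 0, 0, 0, 0, 0], [0, 0, 0, 0, 0, 0, 0], [0, 0, 0, 0, 0, 0, 0], [0, 0, 0, 0, 0, 0, 0], [0, 0, 0, 0, 0, 0, 0], [0, 0, 0, 0, 0, 0, 0], [0, 0, 0, 0, 0, 0, 0], [0, 0, 0, 0, 0, 0, 0], [0, 0, 0, 0, 0, 0, 0], [0, 0, 0, 0, 0, 0, 0]]]}}

```text
clock: 30.05
tcp_pos: [0.5763, -0.3052, 0.2182]
orientation: [0.0, 0.707, 0.707, -0.0]
wrist_force: [0.2, -0.1, -0.1]
finger_gap: 0.0852
grip_force: 0.0
```

```bash
python3 tilt.py
```

```text
[ 0.5763 -0.3052  0.2182] 30.05
pan z 0.88 1845 (array([0.0704]), np.float64(0.709))
tin z (array([0.071]), np.float64(0.978))
bell on pan 0.79 [ 0.5492 -0.1241]
bell on pan 0.61 [ 0.573  -0.1836]
```

Both pans read 0.070–0.071 m, so the beam is level and at rest.

```bash
python3 -c "
from h import *
print(ticket.hand_in())"
```

```text
the job is handed in; nothing more can be done
None
```

The job is handed in at about 30 s on the clock: the chock is in the copper tray, and two bells stand upright in the brass pan with the beam level by itself. The tin is still on its pan, and the two spare bells are untouched on the mat.

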